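Step the indexing stand back one notch

ROBOT

A 6-joint arm with a two-finger parallel gripper is mounted at the origin on the work surface. World frame = base frame: x ahead of the robot, y to its left, z up, the work surface at z = 0. Lengths are in m, angles in rad, forces in N, time in s.
With the tool pointing down it reaches from about 0.35 to 0.85 m from the base axis. Payload 8.1 kg.
Tool frame: the origin (TCP) lies between the finger pads; the fingertips stand 11 mm ahead of it and the grasp point (between the pads) lies 8 mm behind it (tips_ahead is the z of the fingertips in the tool frame, in m); z points along the fingers, y is the line along which they close (so a half turn about z gives the same grasp; the last joint's range is limited). The gripper opens to 93 mm and grips with 3 to 60 N. Pads are 15 mm wide; open, the fingers measure 128 mm over their backs; the gripper's body (75 mm by 188 mm) begins 65 mm behind the grasp point.
Start: joints at [1.104, 0.13, 1.488, -0, 1.523, -0.085], TCP at [0.224, 0.557, 0.23] pointing down, gripper open.
Joint ranges: [-2.96, 2.96], [-0.89, 2.26], [0.02, 2.5], [-1.34, 4.48], [0, 2.73], [-2.66, 2.66]. Speed limits (rad/s): [2.39, 2.39, 2.79, 3.14, 3.14, 3.14].

INTERFACE

Orientations are given as a rotation vector (axis times angle).
In Python, from plant import read_state, read_camera, close_job, tips_ahead gives the robot as it stands. The module is installed in compiled form; this text tells all that it offers.
- The arm moves only by the tool move_arm, never from a script. Its argument "plan" is a list of rows, each a list of 7 numbers: the turn, a rotation vector about the tool's x, y, z in units of 6 degrees (1.0 is 6 degrees), then the shift along the tool's x, y, z in units of 25 mm (1.0 is 25 mm), then the finger opening in mm, from 0 to 93. A call has exactly 10 rows; each row shifts and turns the commanded pose from where the row before left it, along the tool's axes as they then stand; what a row does not reach is not made up. A row lasts 1/10 s, in which the tool goes at most 50 mm and 8.59 degrees, less where a joint would pass 70% of its speed; a pose out of reach is approached as far as the arm can. A call is refused whole if a number of a shift passes 1 or a number of a turn 1, either way. A call with a gripper value outside its range is refused whole. The fingers move at their own pace and stop on an object; "force" is the grip in N (left out, the last holds). Time passes only in rows, so rows that do not move let the fingers close, or fill a call up. It gives the time, the measured TCP pose, the force, the opening and the grip force at its end, in the units of the state.
- read_state(): the state, without advancing time (a new reading comes with each control period).
- read_camera(name): name is "side" or "top" or "wrist"; returns a dict with "frame" (420x560x3 uint8, red, green, blue), "z_map" (420x560 float32, m along the optical axis (not along the pixel's ray), 0 where there is no reading), "fx", "fy", "cx", "cy" (pixels), "rvec" (rotation vector, rad) and "tvec" (3), from world to camera coordinates, as OpenCV has them. Camera axes: x right, y down, z forward; pixel columns grow to the right and rows downward; lengths in m; the calibration is good to about 2 mm. A picture is of the moment at which its call begins.
- close_job(): hands the job in; it is judged then, once.
The state is a dict: "t": time; "q": joint angles; "dq": joint speeds; "joint_torque": joint torques, N m; "tool_pos": TCP position; "orientation": TCP orientation; "force": force on the tool from outside, world axes, zero at the start; "wrist_torque": the same for the moment, N m; "opening": finger opening in m; "gripper_force": force on a finger pad.
Only numpy, scipy, OpenCV 4.12 (cv2) and the standard library are available. Lean on these libraries where they do the work, as an engineer would, in place of code of your own. Each camera call takes 0.05 s, during which the arm holds its last target. There are 200 camera calls.

TASK

The painter has indexed the wet lamp body one side too far. With a fingertip lift the yellow ratchet pawl out of the wheel and throw it right over onto its rest, push the wheel backward exactly one notch (its top moves towards the pawl), then tip the pawl back over so that it drops home in the new notch. Push lightly with the fingertips, grip or force nothing, keep off the wet lamp body and leave the tins, jar and brush where they are.

Things in the scene. Friction and masses are not known exactly. Their poses are not given: they have to be found in the camera images.
- stand: Heavy fixed green and steel indexing stand. Origin on the bench below the middle of the ratchet wheel. z up; y along the spindle (115 mm up) from wheel to lamp body; x across it, to the pawl's side. By y (mm): spoked handle -50, wheel -6 to 6, green cheek 16 to 28 (top z 143, at the pawl z 137), lamp body 46 to 156, tailstock 176 to 232. Steel bed: x -85 to 140, y -25 to 250, 12 thick.
- wheel (a joint): Angle (rad) of spindle, ratchet wheel, handle and lamp body. + is BACKWARD: top moves to the stand's +x. 12 teeth, 12 mm deep: a notch is 0.524. At 0 a tooth bears on the pawl; it starts at -0.10 to -0.01. One notch back it bears at 0.524: dropped with the wheel at 0.36 to 0.52 the pawl falls home there, above 0.53 onto a crest. It stays where left; drag 0.12 N m, 2 N at a knob.
- pawl (a joint): Angle (rad) of the yellow throw-over pawl about its pivot. 0: nose home in a notch (reads -0.02 to 0.05 there, up to 0.17 on a tooth crest). Grows as it is lifted off the wheel, its tab swinging over to the stand's +x. It balances at about 0.48; beyond, it falls by its weight onto a rest pin at 0.96; short of that, back onto the wheel. About 0.5 N at the tab moves it.
- pawl_pivot (a point): Pivot of the pawl, on the stand at x 85, y 0, z 105 mm in the stand's frame, axis along the spindle. The pawl works in the plane of the wheel (10 mm thick, tab 26 mm wide).
- pawl_tab (a point): Middle of the top edge of the pawl's thumb tab, a yellow plate 26 mm wide (along the spindle), 7 mm thick, its top 48 mm free; 125 mm from the pivot. Pawl home: it stands upright at stand x 45, top at z 224 mm, over the wheel's rim (wheel 120 mm across, top at z 175). Pawl on its rest: it leans outward, end at about x 160, z 206 mm.
- top_spoke (a point): Centre of the black ball knob (18 mm) on the uppermost spoke of the turning handle, which turns with the wheel: six round spokes (10 mm), 60 degrees apart, a knob on each 80 mm from the spindle axis, all at stand y -50 mm. At the start this spoke leans 15 to 21 degrees to the stand's -x; one notch back, 6 to 15 degrees to +x.
- drum: The wet painted lamp body, not to be touched: a navy twelve-sided wooden prism with cream moons, 90 mm across flats, 110 mm long, on the spindle, turning with the wheel. Origin: on the spindle axis in the middle of the ratchet wheel; the prism lies 46 to 156 mm from it along the spindle. Its top is at z 162 mm.
- paint_tin: Maroon sample paint tin, 64 mm diameter, 70 mm tall, loose, origin at the middle of its underside. Bystander.
- glass_jar: Glass jar with aluminium lid, 68 mm diameter, 85 mm tall, loose, origin at the middle of its underside. Bystander.
- spirit_tin: Bare dark steel spirit tin with a brass screw cap, 68 mm diameter, 95 mm tall, loose, origin at the middle of its underside. Bystander.
- flat_brush: Flat paint brush lying on the bench, 190 mm long, 42 mm wide, 20 mm thick, loose, origin under its middle. Bystander.

How it is judged:
On the way, in this order (a step that is already met when the one before it is completed fails the run):
1. the pawl is thrown over onto its rest while the wheel is still in its starting notch (value of joint pawl above 0.85 rad and value of joint wheel below 0.15 rad), for 0.2 s.
2. with the pawl off, the wheel is pushed back into the next notch (value of joint pawl above 0.85 rad and value of joint wheel between 0.36 and 0.65 rad), for 0.1 s.
At the end, for the whole second after the job is handed in: The wheel stands one notch back from its starting notch (wheel angle 0.36 to 0.56 rad), at rest, with the pawl's nose down in that notch (pawl angle under 0.06 rad) (value of joint wheel between 0.36 and 0.56 rad and value of joint pawl below 0.06 rad and velocity of joint wheel between -0.05 and 0.05 rad/s); the robot touches nothing.
It fails at once if the wheel runs back past the next notch (more than 0.85 rad) (value of joint wheel above 0.85 rad).
It fails at once if the wheel is turned forward out of its starting notch (value of joint wheel below -0.4 rad).
It fails at once if the wet lamp body is touched (contact force between any of the fingers, the arm and drum above 0.3 N).
It fails at once if any part of the stand is gripped or forced (more than 20 N) (contact force between any of the fingers, the arm and stand above 20 N).
It fails at once if a tin, the jar or the brush is shifted, lifted or knocked over (moved more than 15 mm) (distance of any of paint_tin, glass_jar, spirit_tin, flat_brush from where it was at the start of the episode above 0.015 m).
It also fails if it takes over 58 s, if anything falls off the work surface, if the arm or the gripper's body presses on something with over 40 N, if the wrist force passes 120 N, or if a joint passes its speed limit or range.

## Working session

There is one attempt and no reset: what is moved stays moved. The work goes in short steps, Python scripts to look and compute and a tool call to move; the robot and the scene stay as the last step left them, time stands still between calls to the robot, and variables do not carry over. Pictures are saved under pics/ and viewed, at most 10 in all, crops included, and the job is handed in when it is done.

Besides the shell and the picture viewer there is one more tool, called after ">>>" in YAML: its name, and indented under it one key for each argument. move_arm: Moves the arm, as the interface text tells. Its arguments: {"type":"object","properties":{"plan":{"type":"array","items":{"type":"array","items":{"type":"number"}}},"force":{"type":"number"}},"required":["plan"]}

```bash
mkdir -p pics
cat > h.py <<'E'
import numpy as np, cv2
from plant import *
from scipy.spatial.transform import Rotation as R
def cam(n,save=None):
    c=read_camera(n)
    if save: cv2.imwrite('pics/'+save,c['frame'][:,:,::-1])
    return c
def world(c,u,v,z=None):
    z=c['z_map'][v,u] if z is None else z
    p=np.array([(u-c['cx'])/c['fx']*z,(v-c['cy'])/c['fy']*z,z]); M=R.from_rotvec(np.ravel(c['rvec'])).as_matrix()
    return M.T@(p-np.ravel(c['tvec']))
def cloud(c):
    z=c['z_map']; v,u=np.mgrid[:z.shape[0],:z.shape[1]]
    p=np.stack([(u-c['cx'])/c['fx']*z,(v-c['cy'])/c['fy']*z,z],-1); M=R.from_rotvec(np.ravel(c['rvec'])).as_matrix()
    return (p-np.ravel(c['tvec']))@M
def proj(c,P): 
    return cv2.projectPoints(np.array(P,float).reshape(-1,1,3),np.ravel(c['rvec']),np.ravel(c['tvec']),np.array([[c['fx'],0,c['cx']],[0,c['fy'],c['cy']],[0,0,1]]),None)[0].reshape(-1,2)
E
python3 - <<'E'
from h import *
s=read_state(); print({k:np.round(s[k],3) for k in ('t','tool_pos','orientation','opening','force')},tips_ahead)
a=cam('side'); b=cam('top')
for c in(a,b): print(c['fx'],np.round(c['rvec'],3),np.round(c['tvec'],3))
cv2.imwrite('pics/a.png',cv2.resize(a['frame'][:,:,::-1],(800,600)))
cv2.imwrite('pics/b.png',cv2.resize(b['frame'][:,:,::-1],(800,600)))
for n,c in(('side',a),('top',b)):
    h=cv2.cvtColor(c['frame'],cv2.COLOR_RGB2HSV); W=cloud(c)
    m=(h[...,0]>20)&(h[...,0]<34)&(h[...,1]>150)&(h[...,2]>100)&(c['z_map']>0)
    P=W[m]; print(n,m.sum()); 
    if len(P): print(np.round(np.percentile(P,[0,5,50,95,100],axis=0),3)); v,u=np.where(m); print(u.min(),u.max(),v.min(),v.max())
E
```

```text
{'t': np.float64(0.0), 'tool_pos': array([0.223, 0.556, 0.229]), 'orientation': array([-5.960e-01, -3.084e+00,  3.000e-03]), 'opening': np.float64(0.093), 'force': array([-0.306, -0.696,  0.077])} 0.011
384.9406050046871 [ 2.336 -0.365  0.134] [-0.559  0.261  0.813]
434.4013232931604 [ 2.149 -2.051  0.226] [0.016 0.602 0.899]
side 371
[[ 0.516 -0.445 -0.002]
 [ 0.519 -0.403 -0.001]
 [ 0.73  -0.022  0.053]
 [ 0.918  0.595  0.222]
 [ 0.924  0.605  0.224]]
241 521 118 419
top 1741
[[ 0.516 -0.636 -0.003]
 [ 0.55  -0.603  0.   ]
 [ 0.792 -0.413  0.004]
 [ 0.928  0.593  0.117]
 [ 0.936  0.612  0.227]]
49 559 100 242
```

View pics/a.png

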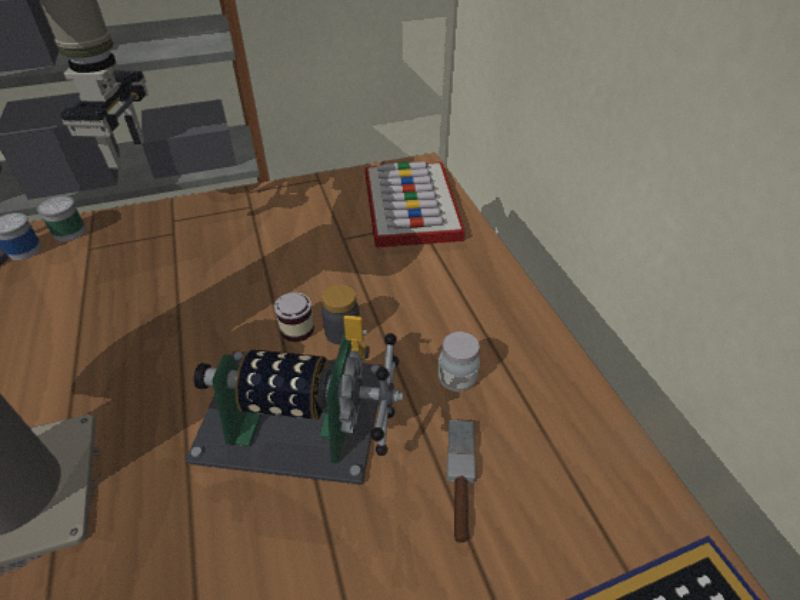

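View pics/b.png

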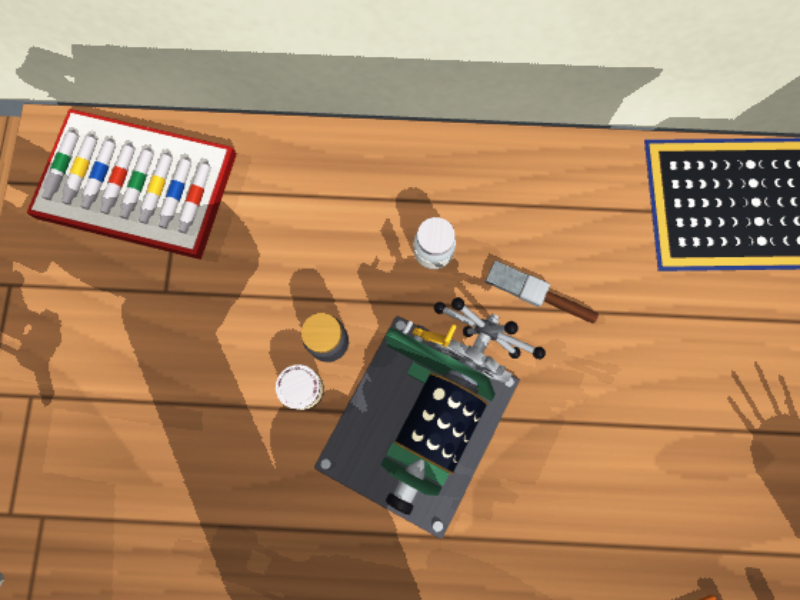

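The side view shows the stand with its tab at about (353,330). In the top view (800x600) the bed corners are near (398,320), (518,380), (443,537) and (317,466), and the tab is near (450,335). I'll fit the stand pose next and check it with an overlay.

```bash
cat >> h.py <<'E'
def S(pose,P):
    x,y,a=pose; P=np.atleast_2d(P)/1000.; c,s=np.cos(a),np.sin(a)
    return np.stack([x+c*P[:,0]-s*P[:,1],y+s*P[:,0]+c*P[:,1],P[:,2]],1)
def tabpt(th,r=125):  # tab end in stand mm
    a=np.arctan2(224-105,45-85)-th; return [85+r*np.cos(a),0,105+r*np.sin(a)]
def knob(k,w,a0=-0.0): 
    a=np.pi/2+np.radians(18)-w-k*np.pi/3; return [80*np.cos(a),-50,115+80*np.sin(a)]
E
python3 - <<'E'
from h import *
from scipy.optimize import least_squares
c=cam('top'); a=cam('side')
pc=np.array([[398,320],[518,380],[443,537],[317,466]])*.7
st=np.array([[140,-25,12],[-85,-25,12],[-85,250,12],[140,250,12]])
f=lambda p:(proj(c,S(p,st))-pc).ravel()
r=least_squares(f,[.7,0,2.5],loss='soft_l1'); 
best=min((least_squares(f,[.7,0,y]) for y in np.arange(-3,3.2,.5)),key=lambda r:r.cost)
p=best.x; print(p,best.fun.round(1))
# yellow tab tops
for n,k,roi in(('top',c,(290,330,210,260)),('side',a,(235,260,215,250))):
    W=cloud(k);h=cv2.cvtColor(k['frame'],cv2.COLOR_RGB2HSV)
    m=(h[...,0]>18)&(h[...,0]<34)&(h[...,1]>130)&(h[...,2]>80)
    mm=np.zeros_like(m); mm[roi[2]:roi[3],roi[0]:roi[1]]=1; m&=mm
    P=W[m]; d=P[:,:2]-p[:2]; ca,sa=np.cos(p[2]),np.sin(p[2])
    L=np.c_[d[:,0]*ca+d[:,1]*sa,-d[:,0]*sa+d[:,1]*ca,P[:,2]]*1000
    T=L[L[:,2]>185]; print(n,len(L),np.round(np.percentile(T,[0,10,50,90,100],axis=0)) if len(T) else '')
def ov(k,x0,y0,w,h_,name):
    im=cv2.resize(k['frame'][y0:y0+h_,x0:x0+w,::-1],None,fx=4,fy=4,interpolation=cv2.INTER_CUBIC)
    for q,col in[(st,(0,0,255)),([tabpt(0),[85,0,105],[0,-50,115]],(255,0,255)),([knob(i,0) for i in range(6)],(255,255,0)),([[0,46,115],[0,156,115],[0,232,115]],(0,255,0))]:
        for u,v in proj(k,S(p,q)): cv2.circle(im,(int((u-x0+.5)*4),int((v-y0+.5)*4)),4,col,1)
    cv2.imwrite('pics/'+name,im)
ov(c,215,205,190,145,'o1.png'); ov(a,125,205,180,145,'o2.png')
np.save('pose.npy',p)
E
```

```text
[ 0.50868723 -0.06121841  1.13206837] [-0.5 -3.6  2.3 -0.7  0.2  2.  -1.9  1.6]
top 201 [[  33.  -11.  187.]
 [  44.   -7.  207.]
 [  47.    5.  224.]
 [  49.   13.  226.]
 [  50.  149. 1009.]]
side 289 [[-469. -127.  185.]
 [  43.  -10.  190.]
 [  44.   -0.  208.]
 [  46.   10.  222.]
 [  48.   13.  754.]]
```

View pics/o1.png

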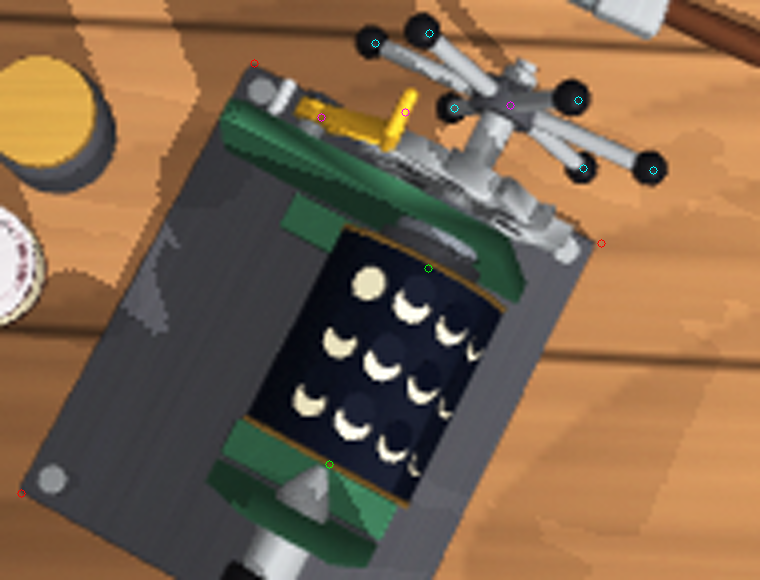

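View pics/o2.png

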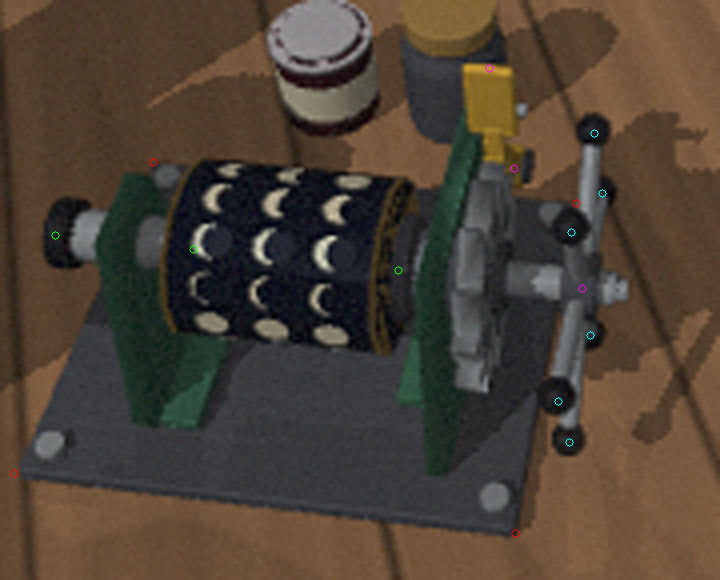

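The overlay fits: corners, knobs and drum axis land within about 2 px, and the tab measures x 45, y about 1, top z 224. So the stand is at (0.509, -0.061) with yaw 1.132. Next I'll express the moves in tool units.

```bash
cat >> h.py <<'E'
def go(tx,ty,tz):
    "units to bring the closed fingertip to stand (mm)"
    p=np.load('pose.npy'); s=read_state(); Rt=R.from_rotvec(s['orientation'])
    t=S(p,[tx,ty,tz])[0]; tip=np.array(s['tool_pos'])+Rt.apply([0,0,tips_ahead])
    A=Rt.inv()*R.from_euler('z',p[2])
    d=R.from_euler('z',p[2]).inv().apply(tip-[p[0],p[1],0])*1000
    print('t',round(float(s['t']),2),'tip in stand',d.round(1),'open',round(float(s['opening']),4),'F',np.round(s['force'],1))
    print('tool axes in stand (cols)\n',A.inv().as_matrix().round(3)); print('shift units',(Rt.inv().apply(t-tip)/.025).round(2))
E
python3 - <<'E'
from h import *
go(0,1,255)
p=np.load('pose.npy'); Rt=R.from_rotvec(read_state()['orientation'])
T=np.array([[0,1,0],[1,0,0],[0,0,-1]]).T  # tool y->stand x, tool x->stand y, z down
Rd=R.from_euler('z',p[2])*R.from_matrix(T)
print('turn units',(np.degrees((Rt.inv()*Rd).as_rotvec())/6).round(2))
E
```

```text
t 0.2 tip in stand [438.  520.7 218. ] open 0.093 F [-0.4 -0.9  0. ]
tool axes in stand (cols)
 [[-0.057  0.998 -0.001]
 [ 0.998  0.057  0.   ]
 [ 0.    -0.001 -1.   ]]
shift units [-19.76 -18.68  -1.46]
turn units [-0.01 -0.    0.54]
```

>>> move_arm:
  plan:
    - [0,0,0.54,0,0,-0.75,0]
    - [0,0,0,0,0,-0.75,0]
    - [0,0,0,-0.8,-0.65,0,0]
    - [0,0,0,-0.8,-0.65,0,0]
    - [0,0,0,-0.8,-0.65,0,0]
    - [0,0,0,-0.8,-0.65,0,0]
    - [0,0,0,-0.8,-0.65,0,0]
    - [0,0,0,-0.8,-0.65,0,0]
    - [0,0,0,-0.8,-0.65,0,0]
    - [0,0,0,-0.8,-0.65,0,0]

```text
t: 1.2
tool_pos: [0.3135, 0.3702, 0.267]
orientation: [-0.683, -3.066, 0.0]
force: [0.2, 0.5, 0.0]
opening: 0.0176
gripper_force: 0.0
```

>>> move_arm:
  plan:
    - [0,0,0,-0.8,-0.65,0,0]
    - [0,0,0,-0.8,-0.65,0,0]
    - [0,0,0,-0.8,-0.65,0,0]
    - [0,0,0,-0.8,-0.65,0,0]
    - [0,0,0,-0.8,-0.65,0,0]
    - [0,0,0,-0.8,-0.65,0,0]
    - [0,0,0,-0.8,-0.65,0,0]
    - [0,0,0,-0.8,-0.65,0,0]
    - [0,0,0,-0.8,-0.65,0,0]
    - [0,0,0,-0.8,-0.65,0,0]

```text
t: 2.2
tool_pos: [0.4256, 0.1382, 0.2671]
orientation: [-0.683, -3.066, -0.0]
force: [0.7, 0.4, -0.4]
opening: 0.0007
gripper_force: 0.0
```

```bash
python3 -c "
from h import *
go(0,1,255)"
```

```text
t 2.2 tip in stand [145.2 159.9 256.1] open 0.0007 F [ 0.7  0.4 -0.4]
tool axes in stand (cols)
 [[-0.  1.  0.]
 [ 1.  0.  0.]
 [ 0.  0. -1.]]
shift units [-6.35 -5.81  0.04]
```

>>> move_arm:
  plan:
    - [0,0,0,-0.8,-0.73,0,0]
    - [0,0,0,-0.8,-0.73,0,0]
    - [0,0,0,-0.8,-0.73,0,0]
    - [0,0,0,-0.8,-0.73,0,0]
    - [0,0,0,-0.8,-0.73,0,0]
    - [0,0,0,-0.8,-0.73,0,0]
    - [0,0,0,-0.8,-0.73,0,0]
    - [0,0,0,-0.75,-0.7,0,0]
    - [0,0,0,0,0,1,0]
    - [0,0,0,0,0,1,0]

```text
t: 3.2
tool_pos: [0.5081, -0.0608, 0.2171]
orientation: [0.685, 3.064, -0.0]
force: [0.3, -0.3, 0.1]
opening: 0.0003
gripper_force: 0.0
```

```bash
python3 -c "
from h import *
go(0,1,200)
c=cam('side');cv2.imwrite('pics/s1.png',cv2.resize(c['frame'][150:350,110:320,::-1],None,fx=3,fy=3))"
```

```text
t 3.2 tip in stand [1.000e-01 7.000e-01 2.061e+02] open 0.0003 F [ 0.3 -0.3  0.1]
tool axes in stand (cols)
 [[ 0.001  1.     0.   ]
 [ 1.    -0.001 -0.002]
 [-0.002  0.    -1.   ]]
shift units [ 0.01 -0.01  0.24]
```

View pics/s1.png

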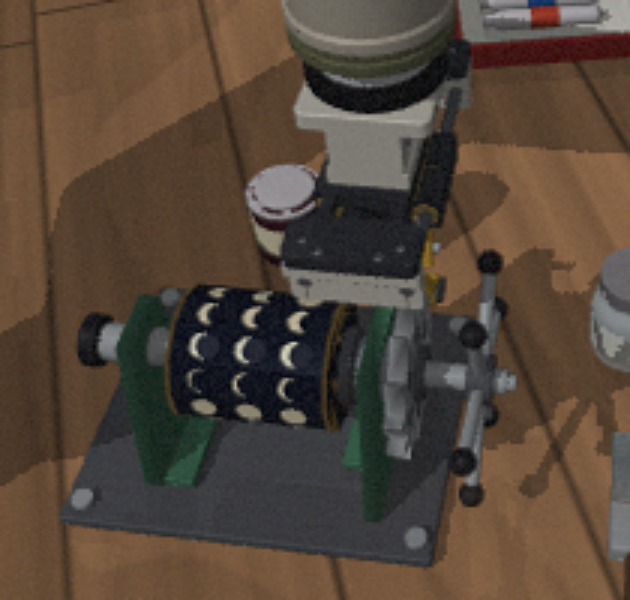

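The gripper is above the wheel, but the fingertips are hard to make out at about (400,300). I'll check them against a projection and the depth map.

```bash
python3 -c "
from h import *
p=np.load('pose.npy')
c=cam('side')
q=proj(c,S(p,[[0,0,206],[0,0,290],[-94,0,290],[-94,37,290],[-94,-37,290],[94,0,290],[45,0,224],[-17,0,206],[-17,0,280]]));print(((q-[110,150])*3).round())
W=cloud(c)
for u,v in [(300,285),(400,290),(420,290),(360,270),(295,295),(410,310),(425,300),(350,230),(400,325),(425,320)]:
    w=W[150+v//3,110+u//3]; d=R.from_euler('z',-p[2]).apply(w-[p[0],p[1],0]); print(u,v,(d*1000).round())
"
```

```text
[[399. 285.]
 [389. 189.]
 [354. 313.]
 [285. 307.]
 [424. 320.]
 [418.  87.]
 [410. 215.]
 [394. 306.]
 [385. 222.]]
300 285 [-87.  29. 301.]
400 290 [-94. -25. 313.]
420 290 [-79. -33. 298.]
360 270 [-95.  -6. 325.]
295 295 [-86.  34. 292.]
410 310 [-86. -27. 288.]
425 300 [ 38.  -6. 149.]
350 230 [-69.   5. 327.]
400 325 [  1.   3. 166.]
425 320 [ 35.  -5. 132.]
```

>>> move_arm:
  plan:
    - [0,0,0,0,0.3,0.24,0]
    - [0,0,0,0,0.3,0,0]
    - [0,0,0,0,0.3,0,0]
    - [0,0,0,0,0.25,0,0]
    - [0,0,0,0,0.25,0,0]
    - [0,0,0,0,0.25,0,0]
    - [0,0,0,0,0.25,0,0]
    - [0,0,0,0,0.25,0,0]
    - [0,0,0,0,0.25,0,0]
    - [0,0,0,0,0.25,0,0]

```text
t: 4.3
tool_pos: [0.5357, 0.0007, 0.2111]
orientation: [-0.683, -3.066, -0.0]
force: [-0.3, -0.2, 1.2]
opening: 0.0003
gripper_force: 0.1
```

>>> move_arm:
  plan:
    - [0,0,0,0,0.25,0,0]
    - [0,0,0,0,0.25,0,0]
    - [0,0,0,0,0.25,0,0]
    - [0,0,0,0,0.25,0,0]
    - [0,0,0,0,0,0,0]
    - [0,0,0,0,0,0,0]
    - [0,0,0,0,0,0,0]
    - [0,0,0,0,0,0,0]
    - [0,0,0,0,-0.5,0,0]
    - [0,0,0,0,-0.5,0,0]

```text
t: 5.3
tool_pos: [0.5351, -0.0006, 0.2111]
orientation: [-0.682, -3.066, 0.0]
force: [0.1, -1.0, -0.5]
opening: 0.0005
gripper_force: 0.0
```

```bash
python3 -c "
from h import *
go(-90,-50,250)
c=cam('top');cv2.imwrite('pics/s2.png',cv2.resize(c['frame'][200:350,215:405,::-1],None,fx=4,fy=4))
p=np.load('pose.npy');print(((proj(c,S(p,[tabpt(0),tabpt(.96),tabpt(.6)]))-[215,200])*4).round())"
```

```text
t 5.3 tip in stand [ 66.1   1.9 200.1] open 0.0005 F [ 0.1 -1.  -0.5]
tool axes in stand (cols)
 [[-0.001  1.    -0.   ]
 [ 1.     0.001  0.   ]
 [ 0.    -0.    -1.   ]]
shift units [-2.07 -6.24 -1.99]
[[403. 131.]
 [187.  27.]
 [261.  57.]]
```

View pics/s2.png

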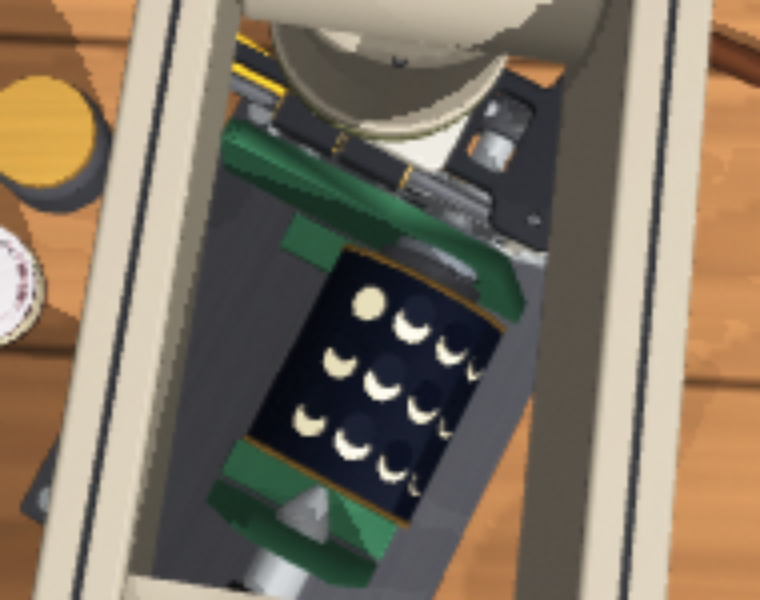

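>>> move_arm:
  plan:
    - [0,0,0,0,-0.1,-1,0]
    - [0,0,0,0,-0.1,-1,0]
    - [0,0,0,-0.26,-0.75,0,0]
    - [0,0,0,-0.26,-0.75,0,0]
    - [0,0,0,-0.26,-0.75,0,0]
    - [0,0,0,-0.26,-0.75,0,0]
    - [0,0,0,-0.26,-0.75,0,0]
    - [0,0,0,-0.26,-0.75,0,0]
    - [0,0,0,-0.26,-0.75,0,0]
    - [0,0,0,-0.25,-0.75,0,0]

```text
t: 6.35
tool_pos: [0.516, -0.1635, 0.2613]
orientation: [0.684, 3.066, -0.0]
force: [0.2, 0.7, -0.6]
opening: 0.0006
gripper_force: 0.0
```

```bash
cat > m.py <<'E'
from h import *
p=np.load('pose.npy')
def yel():
  for n in('top','side'):
    k=cam(n); h=cv2.cvtColor(k['frame'],cv2.COLOR_RGB2HSV); W=cloud(k)
    m=(h[...,0]>18)&(h[...,0]<34)&(h[...,1]>130)&(h[...,2]>60)&(k['z_map']>0)
    L=R.from_euler('z',-p[2]).apply(W[m]-[p[0],p[1],0])*1000
    L=L[(abs(L[:,1])<16)&(L[:,0]>20)&(L[:,0]<175)&(L[:,2]>100)&(L[:,2]<240)]
    if len(L): print(n,'yellow',len(L),np.percentile(L,[1,50,99],axis=0).round().tolist(),'top pt',L[L[:,2].argmax()].round())
def wheel():
  # dark ball knobs: points at stand y -62..-38, r 68..92 ; fit angle mod 60deg
  for n in('top','side'):
    k=cam(n); W=cloud(k); L=R.from_euler('z',-p[2]).apply(W.reshape(-1,3)-[p[0],p[1],0])*1000
    g=k['frame'].reshape(-1,3).max(1); x,z=L[:,0],L[:,2]-115; r=np.hypot(x,z)
    m=(abs(L[:,1]+50)<12)&(r>72)&(r<90)&(g<80)&(k['z_map'].ravel()>0)&(L[:,2]>25)
    lean=np.degrees(np.arctan2(x[m],z[m])); 
    h,_=np.histogram(lean,bins=np.arange(-180,181,15)); print(n,m.sum(),h.tolist())
    sc=[(sum(np.minimum(((lean-a+30)%60-30)**2,80)),a) for a in np.arange(-30,30,.5)]; a=min(sc)[1] if m.sum() else None; print(' lean mod60',a,'wheel~',None if a is None else round(np.radians(a+15),3))
yel();wheel()
E
python3 m.py; python3 -c "
from h import *
go(-90,-50,180)"
```

```text
top yellow 460 [[78.0, -11.0, 111.0], [131.0, 2.0, 189.0], [161.0, 13.0, 210.0]] top pt [160.   5. 213.]
top 239 [0, 0, 4, 16, 0, 0, 1, 55, 0, 0, 18, 26, 0, 0, 43, 1, 0, 0, 51, 0, 0, 0, 23, 1]
 lean mod60 -17.0 wheel~ -0.035
side 148 [0, 0, 14, 37, 0, 0, 25, 47, 0, 0, 0, 0, 0, 0, 0, 0, 0, 0, 7, 1, 0, 0, 11, 6]
 lean mod60 -15.0 wheel~ 0.0
t 6.55 tip in stand [-88.4 -49.8 250.1] open 0.0003 F [-0.6 -0.2 -0.2]
tool axes in stand (cols)
 [[ 0.001  1.     0.   ]
 [ 1.    -0.001  0.   ]
 [ 0.     0.    -1.   ]]
shift units [-0.01 -0.06  2.81]
```

>>> move_arm:
  plan:
    - [0,0,0,0,0,0.9,0]
    - [0,0,0,0,0,0.9,0]
    - [0,0,0,0,0,0.9,0]
    - [0,0,0,0,0.28,0,0]
    - [0,0,0,0,0.28,0,0]
    - [0,0,0,0,0.28,0,0]
    - [0,0,0,0,0.28,0,0]
    - [0,0,0,0,0.28,0,0]
    - [0,0,0,0,0.15,0,0]
    - [0,0,0,0,0.15,0,0]

```text
t: 7.55
tool_pos: [0.5349, -0.1232, 0.1939]
orientation: [0.682, 3.066, -0.0]
force: [0.7, -0.3, 0.1]
opening: 0.0003
gripper_force: 0.0
```

>>> move_arm:
  plan:
    - [0,0,0,0,0.15,0,0]
    - [0,0,0,0,0.15,0,0]
    - [0,0,0,0,0.15,0,0]
    - [0,0,0,0,0.15,0,0]
    - [0,0,0,0,0.15,0,0]
    - [0,0,0,0,0.15,0,0]
    - [0,0,0,0,0.15,0,0]
    - [0,0,0,0,0,0,0]
    - [0,0,0,0,0,0,0]
    - [0,0,0,0,0,0,0]

```text
t: 8.55
tool_pos: [0.5457, -0.0996, 0.1934]
orientation: [-0.683, -3.066, -0.0]
force: [0.0, -0.8, 0.1]
opening: 0.0003
gripper_force: 0.0
```

```bash
python3 m.py; python3 -c "
from h import *
go(-11.5,-50,182)"
```

```text
top yellow 461 [[78.0, -11.0, 112.0], [131.0, 2.0, 190.0], [161.0, 13.0, 210.0]] top pt [158.   8. 212.]
top 101 [0, 0, 0, 0, 31, 0, 0, 0, 16, 0, 0, 0, 0, 0, 0, 6, 4, 0, 0, 41, 3, 0, 0, 0]
 lean mod60 1.5 wheel~ 0.288
side 152 [19, 0, 0, 0, 57, 0, 0, 7, 66, 0, 0, 0, 0, 0, 0, 0, 0, 0, 0, 0, 0, 0, 0, 3]
 lean mod60 4.0 wheel~ 0.332
t 8.75 tip in stand [-19.2 -50.  182.6] open 0.0005 F [ 0.2 -0.7  0.1]
tool axes in stand (cols)
 [[-0.  1.  0.]
 [ 1.  0.  0.]
 [ 0.  0. -1.]]
shift units [-0.    0.31  0.02]
```

>>> move_arm:
  plan:
    - [0,0,0,0,0.1,0,0]
    - [0,0,0,0,0.1,0,0]
    - [0,0,0,0,0.1,0,0]
    - [0,0,0,0,0.08,0,0]
    - [0,0,0,0,0,0,0]
    - [0,0,0,0,0,0,0]
    - [0,0,0,0,0,0,0]
    - [0,0,0,0,-0.5,0,0]
    - [0,0,0,0,-0.5,0,0]
    - [0,0,0,0,-0.5,0,0]

```text
t: 9.75
tool_pos: [0.5333, -0.1264, 0.1936]
orientation: [-0.683, -3.066, 0.0]
force: [-0.2, -1.3, -0.8]
opening: 0.0002
gripper_force: 0.0
```

```bash
python3 m.py; python3 -c "
from h import *
go(-50,-50,265)"
```

```text
top yellow 461 [[78.0, -11.0, 112.0], [131.0, 2.0, 190.0], [161.0, 13.0, 210.0]] top pt [159.   2. 211.]
top 113 [8, 0, 0, 0, 0, 0, 0, 0, 0, 0, 0, 0, 7, 0, 0, 0, 55, 0, 0, 3, 40, 0, 0, 0]
 lean mod60 4.0 wheel~ 0.332
side 102 [24, 0, 0, 0, 61, 0, 0, 0, 17, 0, 0, 0, 0, 0, 0, 0, 0, 0, 0, 0, 0, 0, 0, 0]
 lean mod60 10.0 wheel~ 0.436
t 9.95 tip in stand [-47.8 -50.1 182.7] open 0.0006 F [-0.4 -0.4  0.2]
tool axes in stand (cols)
 [[ 0.001  1.     0.   ]
 [ 1.    -0.001 -0.   ]
 [-0.     0.    -1.   ]]
shift units [ 0.   -0.09 -3.29]
```

>>> move_arm:
  plan:
    - [0,0,0,0,0,-0.83,0]
    - [0,0,0,0,0,-0.83,0]
    - [0,0,0,0,0,-0.83,0]
    - [0,0,0,0,0,-0.83,0]
    - [0,0,0,0.17,0.9,0,0]
    - [0,0,0,0.17,0.9,0,0]
    - [0,0,0,0.17,0.9,0,0]
    - [0,0,0,0.17,0.9,0,0]
    - [0,0,0,0.17,0.9,0,0]
    - [0,0,0,0.17,0.9,0,0]

```text
t: 10.95
tool_pos: [0.5683, 0.0092, 0.2767]
orientation: [0.683, 3.066, 0.0]
force: [0.9, -1.1, -0.1]
opening: 0.0007
gripper_force: 0.0
```

>>> move_arm:
  plan:
    - [0,0,0,0.17,0.9,0,0]
    - [0,0,0,0.17,0.9,0,0]
    - [0,0,0,0.17,0.9,0,0]
    - [0,0,0,0.17,0.9,0,0]
    - [0,0,0,0.17,0.9,0,0]
    - [0,0,0,0.17,0.9,0,0]
    - [0,0,0,0,0,0,0]
    - [0,0,0,0,0,0,0]
    - [0,0,0,0,0,0,0]
    - [0,0,0,0,0,0,0]

```text
t: 11.95
tool_pos: [0.6023, 0.1401, 0.2767]
orientation: [0.684, 3.066, -0.0]
force: [-0.3, 0.1, -0.3]
opening: 0.0005
gripper_force: 0.0
```

```bash
python3 m.py
python3 - <<'E'
from h import *
go(220,0,265); p=np.load('pose.npy')
out=[]
for n,x0,y0,w,h in(('side',215,220,100,110),('top',280,195,110,110)):
    k=cam(n); im=cv2.resize(k['frame'][y0:y0+h,x0:x0+w,::-1],(400,int(400*h/w)),interpolation=cv2.INTER_CUBIC); f=400/w
    for W,col in((.36,(0,0,255)),(.52,(0,255,0))):
        for i in range(6):
            a=np.radians(W*57.3-15+60*i); u,v=proj(k,S(p,[[80*np.sin(a),-50,115+80*np.cos(a)]]))[0]
            cv2.circle(im,(int((u-x0+.5)*f),int((v-y0+.5)*f)),3,col,-1)
    out.append(cv2.copyMakeBorder(im,0,440-im.shape[0],0,0,cv2.BORDER_CONSTANT))
cv2.imwrite('pics/s3.png',np.hstack(out))
E
```

```text
top yellow 397 [[78.0, -11.0, 110.0], [126.0, 1.0, 186.0], [154.0, 13.0, 207.0]] top pt [154.   0. 208.]
side yellow 429 [[77.0, -12.0, 111.0], [126.0, 0.0, 183.0], [160.0, 13.0, 207.0]] top pt [159.  -1. 208.]
top 257 [7, 0, 0, 0, 25, 8, 0, 0, 45, 19, 0, 0, 56, 0, 0, 0, 54, 0, 0, 4, 39, 0, 0, 0]
 lean mod60 9.0 wheel~ 0.419
side 294 [23, 0, 0, 0, 60, 0, 0, 0, 72, 3, 0, 0, 68, 0, 0, 0, 47, 0, 0, 0, 21, 0, 0, 0]
 lean mod60 8.5 wheel~ 0.41
t 12.15 tip in stand [222.3   0.9 265.8] open 0.0006 F [-0.1  0.   0.7]
tool axes in stand (cols)
 [[ 0.  1.  0.]
 [ 1. -0. -0.]
 [-0.  0. -1.]]
shift units [-0.03 -0.09  0.03]
```

View pics/s3.png

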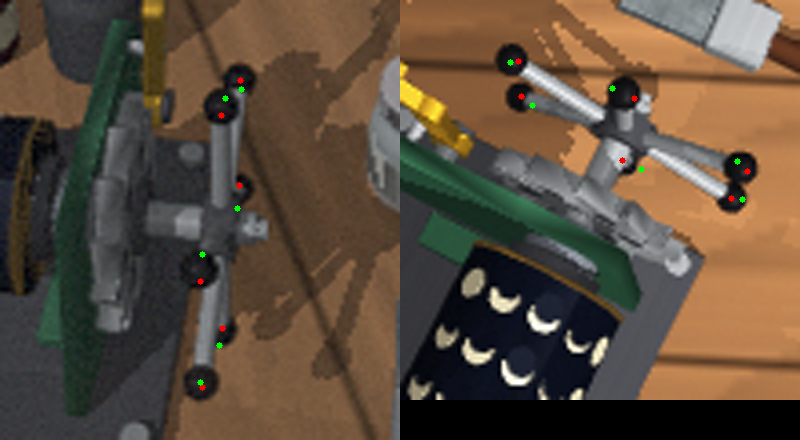

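>>> move_arm:
  plan:
    - [0,0,0,0,0,0.8,0]
    - [0,0,0,0,0,0.8,0]
    - [0,0,0,0,0,0.8,0]
    - [0,0,0,0,0,0.72,0]
    - [0,0,0,0,-0.3,0,0]
    - [0,0,0,0,-0.3,0,0]
    - [0,0,0,0,-0.3,0,0]
    - [0,0,0,0,-0.3,0,0]
    - [0,0,0,0,-0.25,0,0]
    - [0,0,0,0,-0.25,0,0]

```text
t: 13.25
tool_pos: [0.5844, 0.1018, 0.1994]
orientation: [0.683, 3.065, 0.001]
force: [0.1, 0.5, 0.8]
opening: 0.0004
gripper_force: 0.0
```

>>> move_arm:
  plan:
    - [0,0,0,0,-0.25,0,0]
    - [0,0,0,0,-0.25,0,0]
    - [0,0,0,0,-0.25,0,0]
    - [0,0,0,0,-0.25,0,0]
    - [0,0,0,0,-0.25,0,0]
    - [0,0,0,0,-0.25,0,0]
    - [0,0,0,0,-0.25,0,0]
    - [0,0,0,0,-0.25,0,0]
    - [0,0,0,0,-0.25,0,0]
    - [0,0,0,0,-0.25,0,0]

```text
t: 14.25
tool_pos: [0.5575, 0.0454, 0.1986]
orientation: [-0.683, -3.066, 0.0]
force: [-0.7, 0.3, -0.8]
opening: 0.0005
gripper_force: 0.0
```

```bash
python3 m.py; python3 -c "
from h import *
go(105,0,188)"
```

```text
top yellow 44 [[61.0, -0.0, 108.0], [79.0, 5.0, 172.0], [97.0, 10.0, 215.0]] top pt [ 87.  10. 216.]
side yellow 298 [[60.0, -12.0, 108.0], [77.0, -1.0, 191.0], [86.0, 11.0, 218.0]] top pt [ 83.   1. 219.]
top 177 [3, 0, 0, 0, 31, 6, 0, 0, 45, 19, 0, 0, 5, 0, 0, 1, 24, 0, 0, 6, 37, 0, 0, 0]
 lean mod60 10.5 wheel~ 0.445
side 291 [24, 0, 0, 0, 60, 0, 0, 0, 72, 2, 0, 0, 65, 0, 0, 0, 47, 0, 0, 0, 21, 0, 0, 0]
 lean mod60 8.5 wheel~ 0.41
t 14.45 tip in stand [117.7   1.  187.7] open 0.0006 F [-0.1 -0.2  0.8]
tool axes in stand (cols)
 [[-0.  1.  0.]
 [ 1.  0. -0.]
 [-0.  0. -1.]]
shift units [-0.04 -0.51 -0.01]
```

>>> move_arm:
  plan:
    - [0,0,0,0,-0.2,0,0]
    - [0,0,0,0,-0.2,0,0]
    - [0,0,0,0,-0.2,0,0]
    - [0,0,0,0,-0.2,0,0]
    - [0,0,0,0,-0.2,0,0]
    - [0,0,0,0,0,0,0]
    - [0,0,0,0,0.8,0,0]
    - [0,0,0,0,0.9,0,0]
    - [0,0,0,0,0.9,-0.5,0]
    - [0,0,0,0,0.9,-1,0]

```text
t: 15.45
tool_pos: [0.5832, 0.1031, 0.234]
orientation: [-0.683, -3.062, 0.002]
force: [1.0, 0.6, -0.7]
opening: 0.0005
gripper_force: 0.0
```

>>> move_arm:
  plan:
    - [0,0,0,0,0.8,-1,0]
    - [0,0,0,0,0.8,-0.5,0]
    - [0,0,0,0,0.8,0,0]
    - [0,0,0,0,0.8,0,0]
    - [0,0,0,0,0,0,0]
    - [0,0,0,0,0,0,0]
    - [0,0,0,0,0,0,0]
    - [0,0,0,0,0,0,0]
    - [0,0,0,0,0,0,0]
    - [0,0,0,0,0,0,0]

```text
t: 16.45
tool_pos: [0.6182, 0.1744, 0.2738]
orientation: [0.684, 3.066, 0.0]
force: [0.6, -0.4, -0.1]
opening: 0.0006
gripper_force: 0.0
```

```bash
python3 m.py
python3 - <<'E'
from h import *
go(105,0,188)
k=cam('side');a=cv2.resize(k['frame'][205:335,205:305,::-1],(400,520),interpolation=cv2.INTER_CUBIC)
k=cam('top');b=cv2.resize(k['frame'][190:320,275:375,::-1],(400,520),interpolation=cv2.INTER_CUBIC)
cv2.imwrite('pics/s4.png',np.hstack([a,b]))
E
```

```text
top yellow 208 [[42.0, -9.0, 109.0], [61.0, 2.0, 150.0], [98.0, 14.0, 228.0]] top pt [ 50.  10. 229.]
side yellow 293 [[44.0, -12.0, 108.0], [46.0, -1.0, 195.0], [91.0, 12.0, 224.0]] top pt [ 46. -10. 226.]
top 258 [7, 0, 0, 0, 26, 8, 0, 0, 40, 24, 0, 0, 55, 0, 0, 1, 53, 0, 0, 5, 39, 0, 0, 0]
 lean mod60 9.0 wheel~ 0.419
side 291 [23, 0, 0, 0, 60, 0, 0, 0, 74, 1, 0, 0, 65, 0, 0, 0, 47, 0, 0, 0, 21, 0, 0, 0]
 lean mod60 8.5 wheel~ 0.41
t 16.65 tip in stand [260.2   1.1 262.7] open 0.0004 F [ 0.2 -0.4  0. ]
tool axes in stand (cols)
 [[-0.  1.  0.]
 [ 1.  0. -0.]
 [-0.  0. -1.]]
shift units [-0.04 -6.21  2.99]
```

View pics/s4.png

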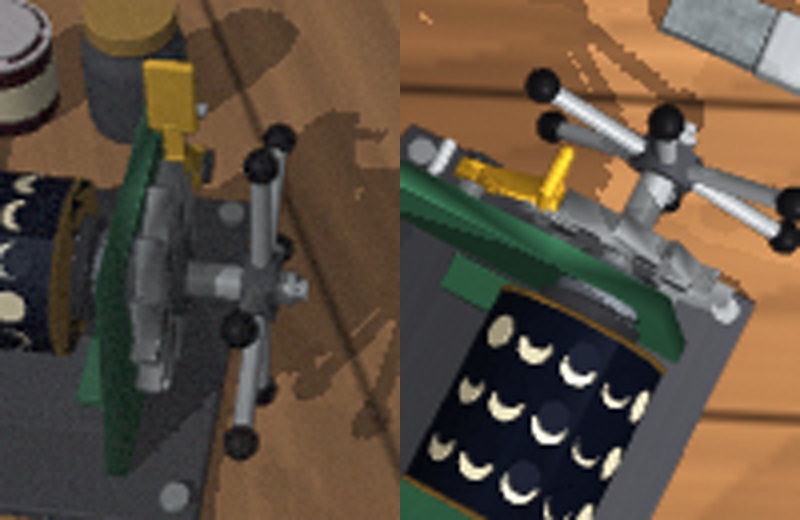

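The tab is back upright at x 45, as at the start, so the pawl is home. The wheel stands at about 0.42 and the arm is clear of everything.

```bash
python3 -c "
from plant import *
print(close_job())"
```

```text
the job is handed in; nothing more can be done
None
```

I threw the pawl onto its rest, pushed the wheel back one notch to about 0.42 rad by camera, and tipped the pawl home in the new notch. The arm ended clear and the job was handed in at about 17 s; no verdict came back.

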